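Empty the tray-lid into the desk caddy and fit it back over its pins

ROBOT

A 7-joint arm with a two-finger parallel gripper is mounted at the origin on the work surface. World frame = base frame: x ahead of the robot, y to its left, z up, the work surface at z = 0. Lengths are in m, angles in rad, forces in N, time in s.
With the tool pointing down it reaches from about 0.35 to 0.9 m from the base axis. Payload 19.9 kg.
Tool frame: the origin (TCP) lies midway between the tips of the shut fingers; the grasp point (between the pads) lies 19 mm behind it; z points along the fingers, y is the line along which they close (so a half turn about z gives the same grasp; the last joint's range is limited). The gripper opens to 94 mm and grips with 3 to 60 N. Pads are 16 mm wide; open, the fingers measure 119 mm over their backs; the gripper's body (75 mm by 177 mm) begins 78 mm behind the grasp point.
Start: joints at [1.266, 0.417, -0.01, 1.614, 0.005, 1.111, -0.053], TCP at [0.162, -0.604, 0.205] pointing down, gripper open.
Joint ranges: [-2.81, 2.81], [-0.39, 2.02], [-1.27, 1.25], [0.06, 2.57], [-1.19, 4.33], [0.19, 2], [-2.82, 2.82]. Speed limits (rad/s): [1.89, 1.89, 2.39, 2.39, 3.01, 3.01, 3.01].

INTERFACE

Orientations are given as a unit quaternion [x, y, z, w].
In Python, from workcell import bot gives the robot as it stands.
- The arm moves only by the tool move_arm, never from a script. Its argument "steps" is a list of rows, each a list of 5 numbers: the finger opening in mm, from 0 to 94, then the shift along the world's x, y, z in mm, then the turn about the world's z in degrees. In form: [[hand, tx, ty, tz, turn], ...]. A call has 1 to 20 rows; each row is the pose to reach, as a shift and turn from the pose commanded when the call began; what a row does not reach only later rows make up. A row lasts 1/8 s, in which the tool goes at most 62.5 mm and 10.7 degrees, less where a joint would pass 70% of its speed; a pose out of reach is approached as far as the arm can. A call with a gripper value outside its range is refused whole. The fingers move at their own pace and stop on an object; "squeeze" is the grip in N (left out, the last holds). Time passes only in rows, so rows that repeat a pose let the fingers close. It gives the time, the measured TCP pose, the force, the opening and the grip force at its end, in the units of the state.
- bot.get_state(): the state, without advancing time (a new reading comes with each control period).
- bot.capture(name): name is "side" or "top" or "wrist"; returns the picture (480x640x3 uint8, red, green, blue); there is no depth.
- bot.get_calibration(name): a dict with "mtx" (3x3 intrinsics, pixels), "pose" (4x4, takes a point from camera to world coordinates); the wrist camera has in their place "T_tool_cam" (4x4, takes a point from camera to tool coordinates, whose origin is the TCP and whose axes are the flange's). Camera axes: x right, y down, z forward; pixel columns grow to the right and rows downward; lengths in m; the calibration is good to about 2 mm. A picture is of the moment at which its call begins: read the wrist's pose just before it. get_calibration takes no time and is no camera call.
- bot.finish_job(): hands the job in; it is judged then, once.
The state is a dict: "t": time; "qpos": joint angles; "joint_vel": joint speeds; "tau": joint torques, N m; "eef_pos": TCP position; "eef_rot": TCP orientation; "contact_force": force on the tool from outside, world axes, zero at the start; "ft_torque": the same for the moment, N m; "opening": opening from 0.0 (shut) to 1.0 (fully open); "gripper_force": force on a finger pad.
Only numpy, scipy, OpenCV 4.12 (cv2) and the standard library are available. Lean on these libraries where they do the work, as an engineer would, in place of code of your own. Each camera call takes 0.05 s, during which the arm holds its last target. There are 200 camera calls.

TASK

Lift the loaded lid-tray off the desk by its upright tab and tip its three small pieces off the open edge into the well of the grey roll-top caddy. Then close the well with the empty lid: tab on the uphill side, lower it square to the sloping deck over the two steel pins, feeling for them rather than forcing it, until it lies flush, and let go. Leave the china mouse and the marble as they are.

Things in the scene. Friction and masses are not known exactly. Their poses are not given: they have to be found in the camera images.
- lid: Grey plastic lid-tray, about 160 g, flat on the desk, the pieces on it. Base plate 140 x 140 x 6 mm. Origin: centre of the underside; z up, +x to the tab, -x to the open pouring edge (x = -70 mm, no wall). Walls 14 mm above the tray floor at y = +-38 (4 thick, x -44 to +66) leave a 72 mm channel; low back wall at x = +64, 6 mm high.
- lid_tab (a point): Middle of the lid's upright grip tab, at x = +40, y = 0, z = 31 mm of the lid. The tab is 10 mm thick along the lid's x, 44 mm wide along y, and its top is 42 mm above the underside, 36 mm above the tray floor.
- lid_hole0 (a point): Centre of one of the lid's two round through holes, 9.5 mm in diameter, at x = +15, y = +57 mm on the underside, outside the tray wall.
- lid_hole1 (a point): Centre of the lid's other round through hole, 9.5 mm in diameter, at x = +15, y = -57 mm on the underside.
- caddy: Grey plastic desk caddy, fixed, 150 mm wide (y), turned so that its low front (-x) faces the middle of the desk. Origin: on the desk under the centre of its sloping deck; x to its back, z up. The deck (x -66 to +66 mm) rises at 28 degrees from 75 mm high in front to 145 mm at the back and has an open well in it. Behind stands the shut roll-top part (x 66 to 185, 152 mm high).
- well_in (a point): Centre of the well's floor, 8 mm above the desk. The well measures 90 mm along the caddy's x (x -50 to +40) and 84 mm along y; its rim is about 81 mm above the desk in front and 131 mm at the back.
- deck: The caddy's sloping top face, 150 x 150 mm. Origin: its centre, 110 mm above the desk; x uphill to the back, y across, z square out of the face (28 degrees from vertical, leaning to the front). The well opens at x -55 to +45, y +-42 mm. The fitted lid has its axes parallel to these, its underside on the face, its origin here but for the pins' sideways shift.
- pins_mid (a point): Nominal midpoint, on the deck face, between two fixed steel pins (8 mm thick, 14 mm tall, square to the face, 1 mm chamfer): deck x = +15 mm, y = +-57 mm. Their bar is screwed through slots: the pair may stand up to 7 mm either way along y. The shift is not in this reading; find it by touch or sight. Over 90 N between lid and caddy counts as forcing.
- sharpener: Stainless steel pencil sharpener, a block 26 x 16 x 12 mm, 30 g, lying in the tray. Origin: centre of its underside. The pieces start to slide when the tray is tilted by 26 to 34 degrees.
- eraser: White eraser block, 30 x 18 x 12 mm, 20 g, lying in the tray. Origin: centre of its underside.
- grip: Green silicone pencil grip, a three-sided sleeve 36 mm long (x) and about 15 mm thick, 12 g, lying on one flat side in the tray. Origin: middle of that side.
- mouse: Small white ceramic mouse figurine, about 42 mm across and 60 mm tall, standing loose in front, between tray and caddy; bystander. Origin: centre of its underside.
- marble_center (a point): Centre of a glass marble of 20 mm diameter lying in the hole of a cork ring; bystander.

How it is judged:
On the way, in this order (a step that is already met when the one before it is completed fails the run):
1. the lid is lifted clear of the desk with all three pieces still on it (height (world z) of lid above 0.05 m and x of sharpener in the frame of lid between -0.075 and 0.04 m and y of sharpener in the frame of lid between -0.04 and 0.04 m and z of sharpener in the frame of lid between 0 and 0.035 m and x of eraser in the frame of lid between -0.075 and 0.04 m and y of eraser in the frame of lid between -0.04 and 0.04 m and z of eraser in the frame of lid between 0 and 0.035 m and x of grip in the frame of lid between -0.075 and 0.04 m and y of grip in the frame of lid between -0.04 and 0.04 m and z of grip in the frame of lid between 0 and 0.035 m), for 0.1 s.
2. all three pieces are in the well of the caddy while the lid is still held off the deck (x of sharpener in the frame of caddy between -0.055 and 0.045 m and y of sharpener in the frame of caddy between -0.045 and 0.045 m and z of sharpener in the frame of caddy between 0 and 0.08 m and x of eraser in the frame of caddy between -0.055 and 0.045 m and y of eraser in the frame of caddy between -0.045 and 0.045 m and z of eraser in the frame of caddy between 0 and 0.08 m and x of grip in the frame of caddy between -0.055 and 0.045 m and y of grip in the frame of caddy between -0.045 and 0.045 m and z of grip in the frame of caddy between 0 and 0.08 m and z of lid in the frame of deck above 0.025 m), for 0.2 s.
At the end, for the whole second after the job is handed in: All three pieces lie in the well. The lid rests on the sloping deck over both pins, tab uphill, at rest: underside within 2.5 mm of the face, parallel within 0.04 rad, turned under 0.05 rad, origin within 4 mm (along the slope) and 11 mm (across) of the deck's origin (x of sharpener in the frame of caddy between -0.055 and 0.045 m and y of sharpener in the frame of caddy between -0.045 and 0.045 m and z of sharpener in the frame of caddy between 0 and 0.08 m and x of eraser in the frame of caddy between -0.055 and 0.045 m and y of eraser in the frame of caddy between -0.045 and 0.045 m and z of eraser in the frame of caddy between 0 and 0.08 m and x of grip in the frame of caddy between -0.055 and 0.045 m and y of grip in the frame of caddy between -0.045 and 0.045 m and z of grip in the frame of caddy between 0 and 0.08 m and x of lid in the frame of deck between -0.004 and 0.004 m and y of lid in the frame of deck between -0.011 and 0.011 m and z of lid in the frame of deck between -0.003 and 0.0025 m and angle between the z axis of lid and the z axis of deck, either way round below 0.04 rad and angle between the x axis of lid and the x axis of deck, either way round below 0.05 rad and linear speed of lid below 0.02 m/s); the robot touches nothing.
It fails at once if the lid is forced: more than 90 N between the lid and the caddy (contact force between lid and caddy above 90 N).
It fails at once if the china mouse is pushed more than 25 mm or tipped (distance of mouse from where it was at the start of the episode above 0.025 m or angle between mouse's own z axis and vertical above 0.5 rad).
It fails at once if the marble is knocked from its ring (moved more than 15 mm) (distance of marble_center from where it was at the start of the episode above 0.015 m).
It also fails if it takes over 59 s, if anything falls off the work surface, if the arm or the gripper's body presses on something with over 40 N, if the wrist force passes 120 N, or if a joint passes its speed limit or range.

## Working session

There is one attempt and no reset: what is moved stays moved. The work goes in short steps, Python scripts to look and compute and a tool call to move; the robot and the scene stay as the last step left them, time stands still between calls to the robot, and variables do not carry over. Pictures are saved under pics/ and viewed, at most 10 in all, crops included, and the job is handed in when it is done.

Besides the shell and the picture viewer there is one more tool, called after ">>>" as name(argument=value, ...) on one line, values as JSON. move_arm: Moves the arm, as the interface text tells. Its arguments: {"type":"object","properties":{"steps":{"type":"array"},"squeeze":{"type":"number"}},"required":["steps"]}

```bash
mkdir -p pics; python3 - <<'E'
from workcell import bot
import cv2,numpy as np
np.set_printoptions(precision=4,suppress=True)
for n in("top","side"):
    cv2.imwrite(f"pics/{n}0.png",bot.capture(n)[:,:,::-1]); c=bot.get_calibration(n);print(n,c["mtx"],c["pose"])
print(bot.get_calibration("wrist")); s=bot.get_state();print(s)
E
```

```text
top [[438.7925   0.     320.9534]
 [  0.     438.7925 229.5925]
 [  0.       0.       1.    ]] [[ 0.03   -0.9891  0.1439  0.3832]
 [-0.9995 -0.0312 -0.0058 -0.0387]
 [ 0.0102 -0.1437 -0.9896  0.7599]
 [ 0.      0.      0.      1.    ]]
side [[459.9202   0.     316.3409]
 [  0.     459.9202 235.0038]
 [  0.       0.       1.    ]] [[ 0.7106 -0.4494  0.5414  0.081 ]
 [-0.7033 -0.4767  0.5274 -0.4338]
 [ 0.0211 -0.7555 -0.6548  0.593 ]
 [ 0.      0.      0.      1.    ]]
{'mtx': array([[355.1114,   0.    , 322.6387],
       [  0.    , 355.1114, 240.2313],
       [  0.    ,   0.    ,   1.    ]]), 'T_tool_cam': array([[ 0.0003, -0.9708, -0.2398,  0.069 ],
       [ 1.    ,  0.0004, -0.0007, -0.0013],
       [ 0.0008, -0.2398,  0.9708, -0.1793],
       [ 0.    ,  0.    ,  0.    ,  1.    ]])}
{'t': 0.1, 'qpos': array([ 1.2665,  0.4179, -0.0103,  1.6141,  0.0047,  1.1107, -0.053 ]), 'joint_vel': array([ 0.001 , -0.0033, -0.0002, -0.0046,  0.0004, -0.0003, -0.0008]), 'tau': array([  0.0024, -85.2582,   0.6404, -42.6689,  -0.0488,   0.0165,
         0.0002]), 'eef_pos': array([ 0.1623, -0.6032,  0.2049]), 'eef_rot': array([ 0.9914,  0.131 , -0.0001, -0.0006]), 'contact_force': array([ 0.0998, -0.0315,  0.8489]), 'ft_torque': array([0.0017, 0.0047, 0.0401]), 'gripper_force': 0.0, 'opening': 0.9982101562254025}
```

View pics/top0.png

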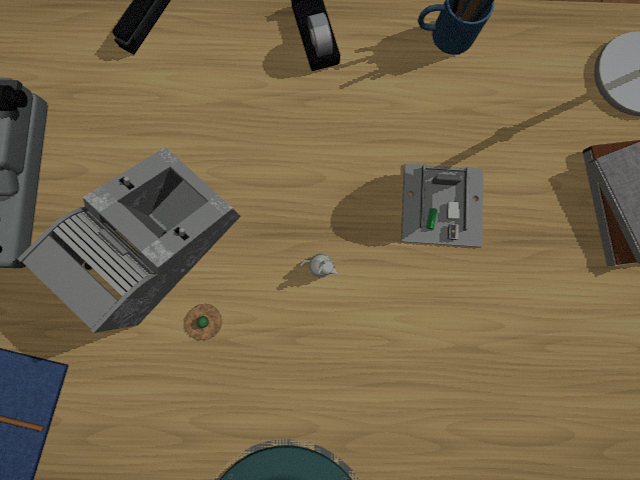

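View pics/side0.png

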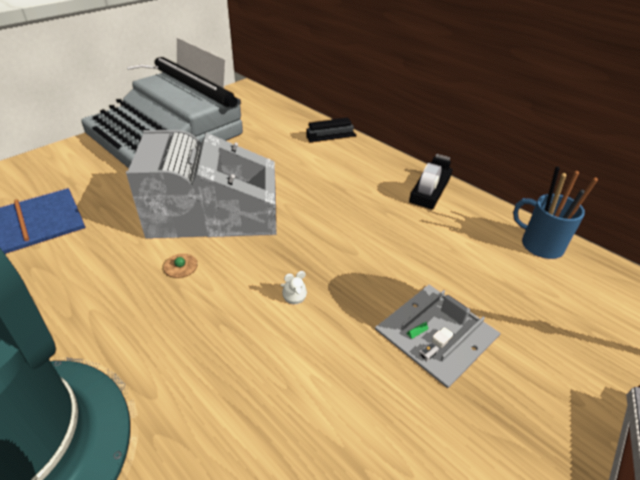

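```bash
python3 - <<'E'
import cv2,numpy as np
im=cv2.imread("pics/top0.png")
a=cv2.resize(im[155:255,395:495],(400,400),interpolation=2)
b=cv2.resize(im[140:280,75:245],(400,329),interpolation=2)
b=cv2.resize(im[140:290,75:245],None,fx=2.35,fy=2.35,interpolation=2)
o=np.zeros((400,800,3),np.uint8);o[:,:400]=a;o[:b.shape[0],400:400+b.shape[1]]=b[:400,:400]
cv2.imwrite("pics/crop0.png",o)
E
```

```text
(no output)
```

View pics/crop0.png

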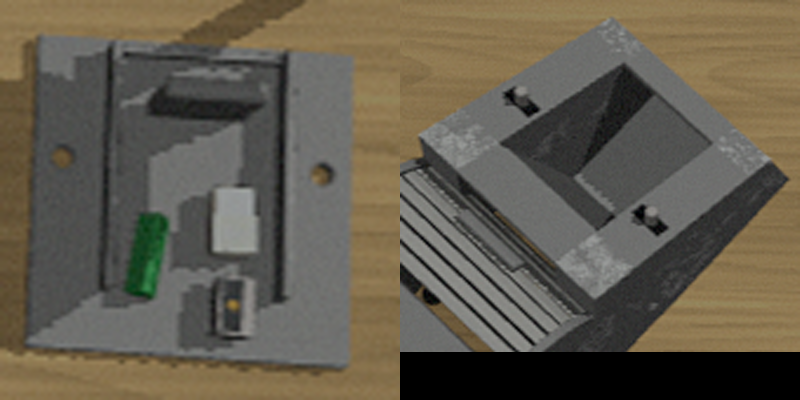

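```bash
cat > h.py <<'E'
import numpy as np
from workcell import bot
from scipy.optimize import least_squares
from scipy.spatial.transform import Rotation as R
np.set_printoptions(precision=4,suppress=True)
def proj(c,P):
    T=np.linalg.inv(c["pose"]);q=(T[:3,:3]@np.atleast_2d(P).T).T+T[:3,3];p=q@c["mtx"].T;return p[:,:2]/p[:,2:]
def Tm(x,y,yaw,z=0):
    T=np.eye(4);T[:3,:3]=R.from_euler('z',yaw).as_matrix();T[:3,3]=x,y,z;return T
D=np.eye(4);D[:3,:3]=R.from_euler('y',-28,degrees=True).as_matrix();D[2,3]=.110  # deck in caddy
def ap(T,P): return np.atleast_2d(P)@T[:3,:3].T+T[:3,3]
E
python3 - <<'E'
from h import *
c=bot.get_calibration("top")
u=np.array([[38,36],[353,57],[348,367],[27,347],[62,156],[320,174]])/4+[395,155]
L=np.array([[70,70,6],[70,-70,6],[-70,-70,6],[-70,70,6],[15,57,6],[15,-57,6]])/1e3
f=lambda p:(proj(c,ap(Tm(*p),L))-u).ravel()
r=least_squares(f,[.4,-.25,0]);print("lid",r.x,np.degrees(r.x[2]),f(r.x).round(1))
v=(np.array([[612,18],[787,180],[420,137],[597,298],[522,95],[653,213]])-[400,0])/2.35+[75,140]
def g(p):
    P=np.array([[-75,-75,0],[-75,75,0],[75,-75,0],[75,75,0],[15,-57+p[3]*1e3,14],[15,57+p[3]*1e3,14]])/1e3
    return (proj(c,ap(Tm(*p[:3])@D,P))-v).ravel()
r=least_squares(g,[.4,.25,2.4,0]);print("caddy",r.x,np.degrees(r.x[2]),g(r.x).round(1))
print(R.from_quat(bot.get_state()["eef_rot"]).as_matrix())
cs=bot.get_calibration("side")
print(proj(cs,ap(Tm(*r.x[:3])@D,np.array([[-75,-75,0],[-75,75,0],[75,-75,0],[75,75,0]])/1e3)))
for (px,z,n) in [((320,275),0,"mouse"),((203,322),.015,"marble")]:
    T=c["pose"];d=T[:3,:3]@np.linalg.solve(c["mtx"],[*px,1]);print(n,T[:3,3]+d*(z-T[2,3])/d[2])
E
```

```text
lid [ 0.5435 -0.2556 -0.0347] -1.9904705545937922 [-0.  -0.3 -0.2 -0.4  0.1  0.3 -0.3 -0.   0.2  0.3  0.3  0.1]
caddy [ 0.5071  0.1947  2.4238 -0.0022] 138.87471284413039 [ 3.1  1.5 -4.9 -5.2  1.3  0.3 -0.2  3.8  0.9 -1.4 -0.2  0.7]
[[ 0.9657  0.2598 -0.0004]
 [ 0.2598 -0.9657  0.0011]
 [-0.0001 -0.0011 -1.    ]]
[[273.9172 163.1059]
 [273.3401 206.7343]
 [205.1851 133.5376]
 [194.7972 175.9364]]
mouse [ 0.4146 -0.0439  0.    ]
marble [0.3304 0.148  0.015 ]
```

```bash
python3 - <<'E'
from h import *
c=bot.get_calibration("top")
v=(np.array([[612,18],[420,137],[597,298],[625,64],[714,143],[500,142],[522,95],[653,213]])-[400,0])/2.35+[75,140]
def g(p):
    P=np.array([[-75,-75,0],[75,-75,0],[75,75,0],[-55,-42,0],[-55,42,0],[45,-42,0],[15,-57+p[3]*1e3,14],[15,57+p[3]*1e3,14]])/1e3
    return (proj(c,ap(Tm(*p[:3])@D,P))-v).ravel()
for k in("linear","soft_l1"):
    r=least_squares(g,[.5,.19,2.4,0],loss=k,f_scale=.5);print("caddy",r.x,np.degrees(r.x[2]),g(r.x).round(1))
P=np.array([[-75,75,0],[45,42,0]])/1e3
T=Tm(*r.x[:3])@D
print((proj(c,ap(T,P))-[75,140])*2.35+[400,0])
E
```

```text
caddy [0.5104 0.1974 2.4492 0.0018] 140.33167434221215 [-0.  -0.4 -0.6 -0.3 -0.2  1.1 -0.4 -0.6  0.3  0.3 -0.4  1.   0.5 -1.
  0.8 -0.4]
caddy [0.5101 0.1973 2.4494 0.0014] 140.34227412959206 [ 0.  -0.2 -0.5 -0.1 -0.1  1.3 -0.4 -0.4  0.4  0.5 -0.3  1.2  0.4 -1.
  0.7 -0.4]
[[771.9308 159.5185]
 [596.698  234.1186]]
```

>>> move_arm(steps=[[70,210,173,0,-8],[70,421,346,0,-17],[70,421,346,0,-17],[70,421,346,0,-17],[70,421,346,0,-17],[70,421,346,0,-17],[70,421,346,0,-17],[70,421,346,0,-17],[70,421,346,0,-17],[70,421,346,0,-17],[70,421,346,0,-17],[70,421,346,-60,-17],[70,421,346,-110,-17],[70,421,346,-110,-17]])

```text
t: 1.85
eef_pos: [0.5805, -0.258, 0.0926]
eef_rot: [1.0, -0.018, -0.003, -0.001]
contact_force: [-0.1, 0.6, 0.6]
opening: 0.746
gripper_force: 0.0
```

```bash
python3 - <<'E'
from h import *
import cv2
s=bot.get_state();cv2.imwrite("pics/w1.png",bot.capture("wrist")[:,:,::-1]);print(s)
E
```

```text
{'t': 1.85, 'qpos': array([ 0.4843,  0.5634, -0.1564,  1.6694,  0.1047,  0.9231, -1.3184]), 'joint_vel': array([-0.0029, -0.066 , -0.0101, -0.0727, -0.0057,  0.0549,  0.0041]), 'tau': array([ -0.4306, -87.1755,  -2.6694, -34.3395,   0.2074,  -1.7617,
        -0.1761]), 'eef_pos': array([ 0.5805, -0.258 ,  0.0926]), 'eef_rot': array([ 0.9998, -0.0178, -0.0029, -0.0009]), 'contact_force': array([-0.1117,  0.6082,  0.6335]), 'ft_torque': array([ 0.0034, -0.0146,  0.0255]), 'gripper_force': 0.0, 'opening': 0.7457944027260699}
```

View pics/w1.png

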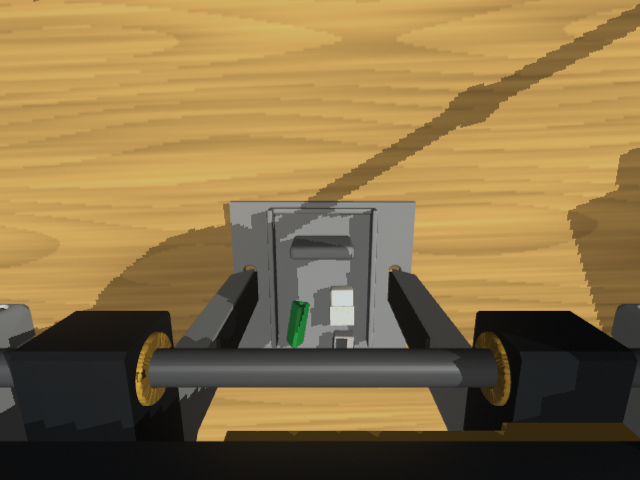

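>>> move_arm(steps=[[70,0,0,-50,0],[70,0,0,-73,0],[70,0,0,-73,0],[70,0,0,-73,0],[50,0,0,-73,0],[50,0,0,-73,0],[40,0,0,-73,0],[30,0,0,-73,0],[30,0,0,-73,0],[30,0,0,-73,0],[30,0,0,-73,0]], squeeze=50)

```text
t: 3.28
eef_pos: [0.5835, -0.2576, 0.0228]
eef_rot: [1.0, -0.017, 0.0, 0.0]
contact_force: [0.6, -0.1, 7.1]
opening: 0.463
gripper_force: 50.0
```

>>> move_arm(steps=[[30,0,0,5,0],[30,0,0,15,0],[30,0,0,30,0],[30,0,0,50,0],[30,0,0,75,0],[30,0,0,100,0],[30,0,0,100,0],[30,0,0,100,0]])

```text
t: 4.28
eef_pos: [0.5831, -0.2575, 0.1223]
eef_rot: [1.0, -0.017, -0.0, -0.0]
contact_force: [-0.1, -0.2, -2.2]
opening: 0.462
gripper_force: 50.0
```

```bash
python3 - <<'E'
from h import *
import cv2
s=bot.get_state();a=bot.capture("wrist")[:,:,::-1];b=bot.capture("side")[:,:,::-1];print(s["ft_torque"],s["contact_force"])
cv2.imwrite("pics/w2.png",cv2.resize(np.hstack([a[180:420,180:460],b[170:410,330:610]]),None,fx=1.4,fy=1.4))
E
```

```text
[ 0.0613 -0.0834 -0.0156] [-0.146  -0.1684 -2.1517]
```

View pics/w2.png

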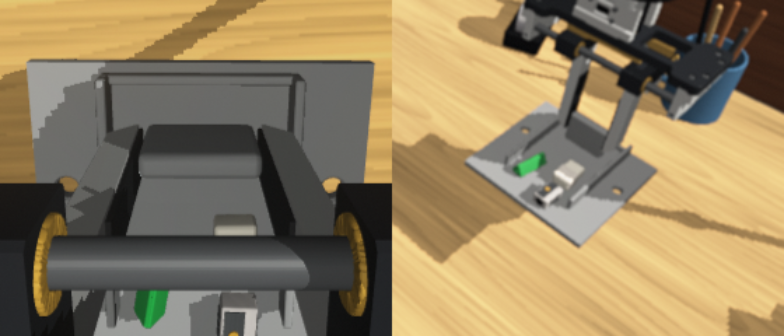

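>>> move_arm(steps=[[30,0,0,20,4],[30,-2,8,50,10],[30,-8,30,80,18],[30,-17,55,110,26],[30,-26,85,130,34],[30,-36,115,130,43],[30,-46,147,130,52],[30,-56,179,130,61],[30,-67,212,130,70],[30,-78,246,130,79],[30,-89,280,130,88],[30,-100,315,130,97],[30,-111,350,130,106],[30,-122,385,130,115],[30,-133,420,130,123],[30,-144,455,130,130],[30,-154,485,130,136],[30,-162,512,130,140],[30,-168,529,130,142],[30,-169.5,534.5,130,142.3]])

```text
t: 6.88
eef_pos: [0.4135, 0.2775, 0.2521]
eef_rot: [0.339, 0.941, -0.0, -0.0]
contact_force: [0.8, -0.1, -2.7]
opening: 0.463
gripper_force: 50.0
```

```bash
python3 - <<'E'
from h import *
import cv2
s=bot.get_state();a=bot.capture("wrist")[:,:,::-1];b=bot.capture("side")[:,:,::-1];print(s)
M=R.from_quat(s["eef_rot"]).as_matrix();print(np.degrees(np.arctan2(M[1,0],M[0,0])))
cv2.imwrite("pics/w3.png",np.hstack([a[180:480,120:520],b[0:300,80:480]]))
E
```

```text
{'t': 6.875, 'qpos': array([ 0.1084,  0.228 , -0.8694,  1.8438,  0.1893,  1.1565,  0.0544]), 'joint_vel': array([-0.066 ,  0.0351, -0.0047, -0.0312,  0.0363,  0.0114, -0.0739]), 'tau': array([ -0.6667, -52.238 ,  -8.9746, -43.5512,  -0.081 ,  -0.0552,
         0.2357]), 'eef_pos': array([0.4135, 0.2775, 0.2521]), 'eef_rot': array([ 0.3388,  0.9409, -0.0002, -0.0003]), 'contact_force': array([ 0.7604, -0.1239, -2.7336]), 'ft_torque': array([ 0.0162, -0.1076, -0.0269]), 'gripper_force': 49.999077916145325, 'opening': 0.46301683928944914}
140.39412855411868
```

View pics/w3.png

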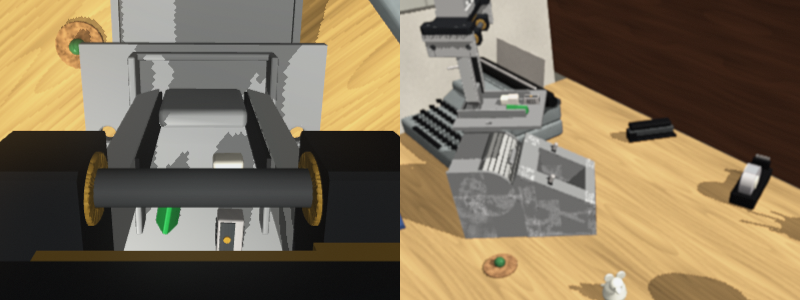

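>>> move_arm(steps=[[30,0,0,-30,0],[30,0,0,-55,0],[30,0,0,-68,0],[30,0,0,-70,0],[30,0,0,-70,0],[30,0,0,-70,0]])

```text
t: 7.72
eef_pos: [0.4142, 0.2771, 0.1831]
eef_rot: [0.339, 0.941, 0.0, 0.0]
contact_force: [0.4, 0.4, -1.6]
opening: 0.461
gripper_force: 50.0
```

>>> move_arm(steps=[[30,0,0,0,0],[30,0,0,0,0]], squeeze=20)

```text
t: 7.98
eef_pos: [0.4139, 0.277, 0.1826]
eef_rot: [0.339, 0.941, 0.0, 0.0]
contact_force: [-0.0, -0.5, -1.9]
opening: 0.467
gripper_force: 20.0
```

>>> move_arm(steps=[[30,0,0,0,0],[30,0,0,0,0],[30,0,0,0,0]], squeeze=10)

```text
t: 8.35
eef_pos: [0.4138, 0.277, 0.1824]
eef_rot: [0.339, 0.941, -0.0, -0.0]
contact_force: [-0.4, -1.1, -2.1]
opening: 0.469
gripper_force: 10.0
```

```bash
python3 - <<'E'
from h import *
import cv2
s=bot.get_state();b=bot.capture("side")[:,:,::-1];print(s["ft_torque"],s["contact_force"],s["eef_pos"])
a=bot.capture("wrist")[:,:,::-1]
cv2.imwrite("pics/w4.png",np.hstack([a[180:480,120:520],b[0:300,80:480]]))
E
```

```text
[ 0.0585 -0.1007  0.0197] [-0.4363 -1.1371 -2.0934] [0.4138 0.277  0.1824]
```

View pics/w4.png

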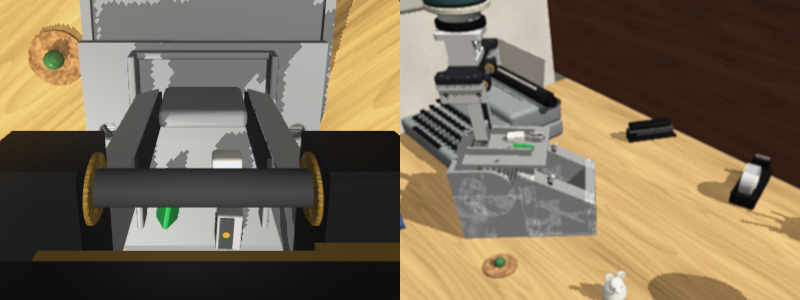

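>>> move_arm(steps=[[30,0,0,0,0],[30,0,0,0,0],[30,0,0,0,0]], squeeze=6)

```text
t: 8.82
eef_pos: [0.4139, 0.2769, 0.1824]
eef_rot: [0.339, 0.941, -0.0, 0.0]
contact_force: [-0.4, 0.2, -0.4]
opening: 0.463
gripper_force: 6.0
```

```bash
cat >> h.py <<'E'
import cv2
def look(tag):
    s=bot.get_state();w=bot.capture("wrist")[:,:,::-1];d=bot.capture("side")[:,:,::-1]
    cv2.imwrite(f"pics/{tag}_w.png",w);cv2.imwrite(f"pics/{tag}_s.png",d)
    print(s["t"],s["eef_pos"],"T",s["ft_torque"],"F",s["contact_force"],"op",s["opening"]*94)
    return s,w,d
def diff(a,b,v="w"):
    A=cv2.imread(f"pics/{a}_{v}.png");B=cv2.imread(f"pics/{b}_{v}.png");return np.abs(A.astype(int)-B).max(2)
E
python3 - <<'E'
from h import *
look("a6")
a=cv2.imread("pics/a6_w.png");o=cv2.imread("pics/w4.png")[:,:400]
print(np.abs(a[180:480,120:520].astype(int)-o).max(2).mean())
E
```

```text
8.825 [0.4139 0.2769 0.1824] T [-0.123  -0.2275 -0.0142] F [-0.3523  0.1819 -0.3836] op 43.55498216832819
10.411541666666666
```

>>> move_arm(steps=[[30,0,0,0,0],[30,0,0,0,0],[30,0,0,0,0]], squeeze=4)

```text
t: 9.3
eef_pos: [0.4139, 0.277, 0.1824]
eef_rot: [0.339, 0.941, -0.0, 0.0]
contact_force: [0.4, -1.6, -1.4]
opening: 0.468
gripper_force: 4.0
```

```bash
python3 - <<'E'
from h import *
look("a4")
a=cv2.imread("pics/a4_w.png");o=cv2.imread("pics/w4.png")[:,:400]
print(np.abs(a[180:480,120:520].astype(int)-o).max(2).mean())
E
```

```text
9.3 [0.4139 0.277  0.1824] T [-0.1341 -0.285  -0.053 ] F [ 0.4026 -1.5868 -1.3682] op 43.96898025075991
10.379308333333332
```

>>> move_arm(steps=[[30,3.5,-3,5,0],[30,7,-6,9.5,0],[30,11,-9,14,0],[30,14.5,-12,19,0],[30,14.5,-12,19,0],[30,19,-16,24,0],[30,24,-20,29,0],[30,24,-20,29,0],[30,24,-20,29,0]], squeeze=5)

```text
t: 10.52
eef_pos: [0.4379, 0.257, 0.2114]
eef_rot: [0.339, 0.941, -0.0, 0.0]
contact_force: [1.2, -0.9, -0.9]
opening: 0.467
gripper_force: 5.0
```

```bash
python3 - <<'E'
from h import *
s,w,d=look("b1")
cv2.imwrite("pics/w5.png",np.hstack([w[180:480,120:520],d[0:300,80:480]]))
E
```

```text
10.525 [0.4379 0.257  0.2114] T [-0.0563 -0.345  -0.0172] F [ 1.1534 -0.9088 -0.8904] op 43.90963144817196
```

View pics/w5.png

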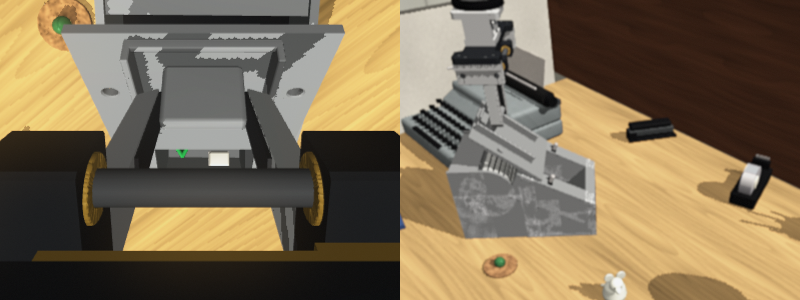

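>>> move_arm(steps=[[30,5,-4,4,0],[30,10.5,-9,8,0],[30,15,-13,11,0],[30,20.5,-17,13.5,0],[30,20.5,-17,13.5,0],[30,20.5,-17,20,0],[30,20.5,-17,30,0],[30,20.5,-17,30,0],[30,20.5,-17,30,0]], squeeze=5)

```text
t: 11.75
eef_pos: [0.4583, 0.24, 0.2414]
eef_rot: [0.339, 0.941, -0.0, 0.0]
contact_force: [-0.5, -0.2, -1.9]
opening: 0.47
gripper_force: 5.0
```

```bash
python3 - <<'E'
from h import *
s,w,d=look("b2")
t=bot.capture("top")[:,:,::-1];cv2.imwrite("pics/b2_t.png",t)
cv2.imwrite("pics/w6.png",np.vstack([np.hstack([w[180:480,120:520],cv2.resize(d[100:250,120:320],None,fx=2,fy=2)]),np.hstack([cv2.resize(t[130:280,75:275],None,fx=2,fy=2),d[0:300,80:480]])]))
E
```

```text
11.75 [0.4583 0.24   0.2414] T [-0.0187 -0.0986  0.025 ] F [-0.516  -0.1854 -1.8936] op 44.202235664375344
```

View pics/w6.png

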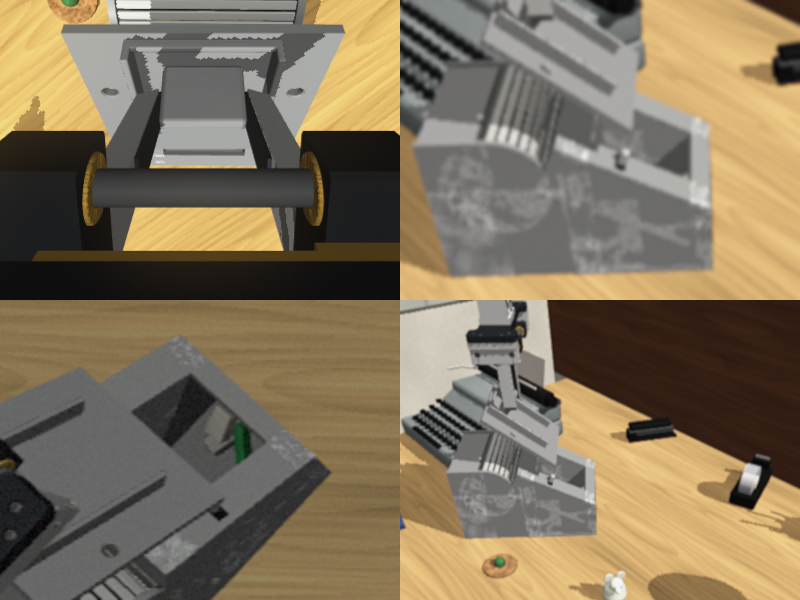

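```bash
cat >> h.py <<'E'
def lidfit(u,L,cal=None):
    # lid pose in "level tool" frame: origin TCP, X uphill(tool x), Z up ; params tab point(x,y,z from TCP), tilt, yaw
    c=bot.get_calibration("wrist");W=np.linalg.inv(c["T_tool_cam"]);F=np.diag([1,-1,-1.])
    def lid2tool(p):
        Rm=R.from_euler('zy',[p[4],-p[3]]).as_matrix();
        return lambda P:(((P-[.040,0,.031])@Rm.T)+p[:3])@F
    def f(p):
        q=lid2tool(p)(L)@W[:3,:3].T+W[:3,3];m=q@c["mtx"].T;return (m[:,:2]/m[:,2:]-u).ravel()
    r=least_squares(f,[0,0,.01,.5,0]);return r.x,f(r.x)
E
python3 - <<'E'
from h import *
w=cv2.imread("pics/b2_w.png");g=cv2.cvtColor(w,6)
# refine corners
pts=np.array([[182,205],[465,205],[229,271],[414,271]],np.float32)
L=np.array([[70,70,6],[70,-70,6],[15,57,6],[15,-57,6]])/1e3
p,e=lidfit(pts,L);print(p,np.degrees(p[3:]),e.round(1))
# sanity: tab top corners image positions predicted later; hole dark blob centroids
for (x,y) in pts[2:].astype(int):
    b=g[y-10:y+11,x-14:x+15];print(b.min(),np.median(b));m=b<b.min()+25;yy,xx=np.nonzero(m);print(xx.mean()+x-14,yy.mean()+y-10,m.sum())
E
```

```text
[ 0.0064 -0.0007  0.0075  0.6114 -0.0045] [35.0301 -0.2602] [-0.4 -0.4 -1.   0.6  0.3 -0.4  1.5  0.1]
74 170.0
227.82608695652175 270.4782608695652 23
58 170.0
419.7 269.7 10
```

```bash
python3 - <<'E'
from h import *
pts=np.array([[182,205],[465,205],[188,213],[460,213],[229,271],[414,271]],np.float32)
L=np.array([[70,70,0],[70,-70,0],[70,70,6],[70,-70,6],[15,57,6],[15,-57,6]])/1e3
p,e=lidfit(pts,L);print(p,np.degrees(p[3:]),e.round(1))
w=cv2.cvtColor(cv2.imread("pics/b2_w.png"),6);print(w[195:225:1,215],w[195:225,430])
E
```

```text
[ 0.0021 -0.0009  0.0041  0.6952 -0.0045] [39.8307 -0.2562] [ 3.7 -1.  -4.2 -0.1 -5.1  0.   3.6  0.9  2.4 -0.2  0.2  0.3]
[202 200 198 197 195 200 203 199 187 143 111 110 110 111 111 111 111 120
 151 173 172 173 172 172 173 173 173 173 173 173] [131 132 132 133 135 133 131 128 124 113 104 103 104 104 104 104 104 101
  93  85  85  85  87  86  86  85  86  86  86  86]
```

>>> move_arm(steps=[[30,0,0,20,0],[30,20,-17,25,0],[30,55,-46,25,0],[30,90,-75,25,0],[30,125,-104,25,0],[30,153,-128,0,0],[30,153,-128,-45,0],[30,153,-128,-90,0],[30,153,-128,-125,0],[30,153,-128,-141,0],[30,153,-128,-141,0],[30,153,-128,-141,0]], squeeze=40)

```text
t: 13.4
eef_pos: [0.6121, 0.1122, 0.1018]
eef_rot: [0.339, 0.941, 0.0, 0.001]
contact_force: [0.2, 1.2, -0.7]
opening: 0.464
gripper_force: 40.0
```

>>> move_arm(steps=[[30,0,0,0,0],[30,-1,1,-6,0],[30,-2,2,-12,0],[30,-6,5,-17,0],[30,-9,8,-21,0],[30,-12,10,-25,0],[30,-14,12,-28,0],[30,-14,12,-28,0],[30,-14,12,-28,0]], squeeze=5)

```text
t: 14.52
eef_pos: [0.5975, 0.1238, 0.0725]
eef_rot: [0.339, 0.941, -0.0, 0.0]
contact_force: [-0.5, -0.4, -1.9]
opening: 0.467
gripper_force: 5.0
```

```bash
python3 - <<'E'
from h import *
s,w,d=look("c1");g=cv2.cvtColor(w,6)
print("col215",g[170:235,215]);
for r in(215,222,228): print(r,np.nonzero(np.abs(np.diff(g[r,120:520].astype(int)))>18)[0]+120)
E
```

```text
14.525 [0.5975 0.1238 0.0725] T [ 0.0191 -0.0661  0.0702] F [-0.4555 -0.4246 -1.8575] op 43.88445056913937
col215 [218 217 217 217 216 217 216 216 215 215 215 214 214 214 214 213 213 213
 212 212 212 211 212 211 210 209 200 191 190 192 196 200 202 196 163 103
 103 102 103 102 111 154 205 203 204 205 204 205 204 204 204 204 204 203
 203 203 203 203 201 201 202 201 201 201 200]
215 [248 263 268 270 273 278 282 285 287 330 336 338 340 345 350 353 355 360
 365 368 369 375 379 383 384 390 394 436 437 457]
222 [244 245 431 432 455]
228 [242 243 250 252 255 256 279 322 390 391 392 424 425 453]
```

```bash
python3 - <<'E'
from h import *
c=bot.get_calibration("wrist");W=np.linalg.inv(c["T_tool_cam"]);F=np.diag([1,-1,-1.])
L=np.array([[70,45,0],[70,45,6],[15,57,6],[15,-57,6],[62,0,12],[62,0,6],[45,0,42],[35,0,42]])/1e3
def pr(p):
    Rm=R.from_euler('zy',[p[4],-p[3]]).as_matrix();q=((((L-[.040,0,.031])@Rm.T)+p[:3])@F)@W[:3,:3].T+W[:3,3];m=q@c["mtx"].T;return m[:,:2]/m[:,2:]
for t in(26,28,30,32,34,36,40):
    a=pr([.0021,-.0009,.0041,np.radians(t),0]);print(t,"back",a[0:2,1].round(1),"hole",a[2:4].round(1).tolist(),"wall,floor,tab rows",a[4:,1].round(1))
for n in("b2","c1"):
    g=cv2.cvtColor(cv2.imread(f"pics/{n}_w.png"),6)
    print(n,"col322 edges",[(i+195,int(d)) for i,d in enumerate(np.diff(g[195:350,322].astype(int))) if abs(d)>12])
    for x in(222,226,230,234,410,414,418): print(x,[i+240 for i,d in enumerate(np.diff(g[240:310,x].astype(int))) if abs(d)>25],end=' ')
    print()
E
```

```text
26 back [206.1 212.6] hole [[231.7, 284.6], [414.4, 284.6]] wall,floor,tab rows [231.6 224.7 296.6 309.6]
28 back [205.6 212.4] hole [[231.8, 282.6], [414.3, 282.6]] wall,floor,tab rows [231.6 224.3 297.4 309.8]
30 back [205.1 212.3] hole [[231.8, 280.6], [414.3, 280.6]] wall,floor,tab rows [231.6 224.  298.1 310. ]
32 back [204.8 212.4] hole [[231.8, 278.7], [414.3, 278.7]] wall,floor,tab rows [231.7 223.7 298.9 310.1]
34 back [204.5 212.5] hole [[231.8, 276.7], [414.3, 276.7]] wall,floor,tab rows [231.8 223.6 299.6 310.2]
36 back [204.4 212.7] hole [[231.7, 274.7], [414.3, 274.7]] wall,floor,tab rows [232.1 223.5 300.3 310.3]
40 back [204.4 213.4] hole [[231.6, 270.8], [414.5, 270.9]] wall,floor,tab rows [232.8 223.5 301.7 310.4]
b2 col322 edges [(199, -22), (200, 44), (202, -23), (203, -16), (219, 20), (226, 26), (227, 34), (232, 17), (237, -17), (238, -67), (246, 18), (247, 16), (297, 13), (298, 13), (299, 14), (300, 15), (328, -25), (329, -22), (330, -13), (333, 13), (334, 40), (335, 30), (345, 14), (346, -18), (347, -84), (348, -59)]
222 [268, 269] 226 [267, 274] 230 [268, 275] 234 [268, 274, 275] 410 [246, 247, 268, 269, 274] 414 [241, 242, 243, 244, 268, 274, 275] 418 [267, 273, 274] 
c1 col322 edges [(196, 17), (204, -25), (218, 15), (223, 27), (224, 51), (225, 20), (226, -20), (227, -80), (228, 17), (229, 21), (230, -37), (248, -16), (250, 18), (293, 14), (294, 14), (295, 17), (296, 16), (308, 21), (346, -17), (347, -76), (348, -47)]
222 [277, 278] 226 [277, 278, 284, 285] 230 [279, 285, 286] 234 [279, 280, 285, 286] 410 [246, 247, 277, 278, 285] 414 [240, 276, 285, 286] 418 [276, 278, 284, 285]
```

>>> move_arm(steps=[[30,0,0,0,0],[30,0,0,0,0],[30,0,0,40,0],[30,0,0,90,0],[30,-5,4,130,0],[30,-35,29,130,0],[30,-65,53,130,0],[30,-95,78,130,0],[30,-95,78,115,0],[30,-95,78,105,0],[30,-95,78,105,0],[30,-95,78,105,0],[30,-95,78,105,0]], squeeze=30)

```text
t: 16.25
eef_pos: [0.5027, 0.2019, 0.1777]
eef_rot: [0.339, 0.941, 0.0, 0.0]
contact_force: [-0.5, -0.2, -1.4]
opening: 0.465
gripper_force: 30.0
```

```bash
python3 - <<'E'
from h import *
s,w,d=look("d1")
t=bot.capture("top")[:,:,::-1];cv2.imwrite("pics/d1_t.png",t)
o=cv2.imread("pics/top0.png")
A=cv2.resize(t[140:280,75:245],None,fx=4,fy=4,interpolation=2)[:,:680]
c=bot.get_calibration("top")
# left: whole lid, right: zoom of pins before
z=lambda im,x,y:cv2.resize(im[y-15:y+15,x-15:x+15],(120,120),interpolation=2)
col=np.vstack([z(o,127,180),z(o,183,231),cv2.resize(w[250:310,205:265],(120,120)),cv2.resize(w[250:310,385:445],(120,120)),np.zeros((80,120,3),np.uint8)])
cv2.imwrite("pics/w7.png",np.hstack([A,col]));print(A.shape)
E
```

```text
16.25 [0.5027 0.2019 0.1777] T [ 0.052  -0.1283  0.0331] F [-0.4775 -0.1671 -1.379 ] op 43.67771693785737
(560, 680, 3)
```

View pics/w7.png

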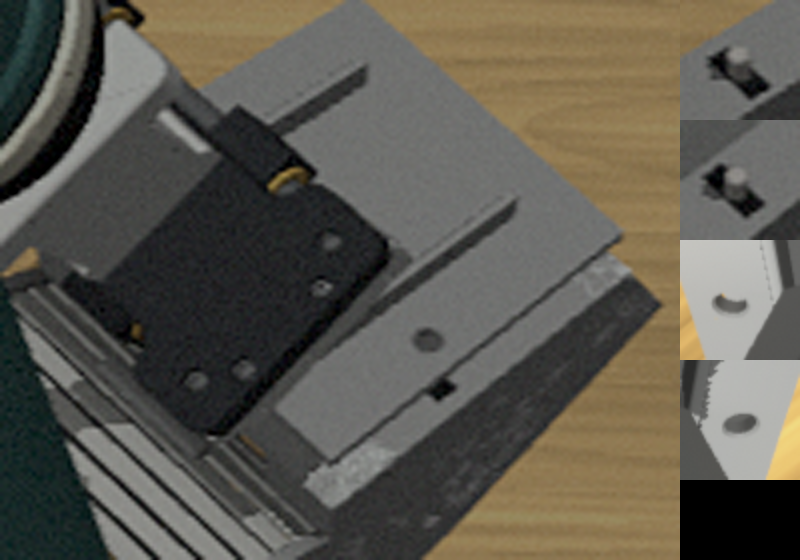

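```bash
python3 - <<'E'
from h import *
c=bot.get_calibration("top")
k=np.array([[612,18],[420,137],[597,298],[625,64],[714,143],[500,142]]);v=np.vstack([(k-[400,0])/2.35+[75,140],[[126.3,178.3],[182.2,229.0]]])
def g(p):
    P=np.array([[-75,-75,0],[75,-75,0],[75,75,0],[-55,-42,0],[-55,42,0],[45,-42,0],[15,-57+p[3]*1e3,14],[15,57+p[3]*1e3,14]])/1e3
    return (proj(c,ap(Tm(*p[:3])@D,P))-v).ravel()
r=least_squares(g,[.5,.19,2.4,0]);print("caddy",r.x,np.degrees(r.x[2]),g(r.x).round(1))
C=Tm(*r.x[:3])@D
# pins in deck frame straight from tips
for u in v[6:]:
    T=np.linalg.inv(C)@c["pose"];d=T[:3,:3]@np.linalg.solve(c["mtx"],[*u,1]);print("pin",T[:3,3]+d*(.014-T[2,3])/d[2])
u=np.array([[182,225],[230.5,199.25],[164.25,139.5]]);L=np.array([[15,57,6],[-70,70,6],[-70,-70,6]])/1e3
for rel in(0,1.5):
    Q=R.from_euler('y',-rel,degrees=True).as_matrix()
    # height fixed candidates
    f=lambda p:(proj(c,ap(C,L@Q.T+p))-u).ravel()
    q=least_squares(f,[0,0,.03]);print(rel,"lid in deck",q.x,f(q.x).round(1))
    for z in(.022,.027,.032):
        q=least_squares(lambda p:f([*p,z]),[0,0]);print("  z",z,q.x,q.fun.round(1))
s=bot.get_state();print("TCP in deck",ap(np.linalg.inv(C),s["eef_pos"]))
E
```

```text
caddy [ 0.5107  0.1972  2.4498 -0.0007] 140.36473687524747 [ 0.1 -0.6 -0.4 -0.4  0.   0.9 -0.3 -0.7  0.5  0.1 -0.2  0.9  0.1 -0.2
  0.2 -0.1]
pin [ 0.0153 -0.0574  0.014 ]
pin [0.0154 0.0563 0.014 ]
0 lid in deck [0.0035 0.0008 0.0244] [-0.   0.5  0.  -0.8 -0.   0.3]
  z 0.022 [ 0.0023 -0.0002] [-0.   0.3 -0.1 -0.8  0.1  0.5]
  z 0.027 [0.0048 0.0018] [-0.1  0.6  0.2 -0.7 -0.1  0. ]
  z 0.032 [0.0074 0.0039] [-0.2  0.9  0.6 -0.7 -0.3 -0.4]
1.5 lid in deck [0.0054 0.0022 0.0288] [-0.   0.2  0.2 -0.5 -0.2  0.3]
  z 0.022 [ 0.0019 -0.0007] [ 0.1 -0.2 -0.3 -0.5  0.1  0.9]
  z 0.027 [0.0044 0.0014] [ 0.   0.   0.1 -0.5 -0.1  0.5]
  z 0.032 [0.007  0.0035] [-0.1  0.3  0.4 -0.4 -0.3  0. ]
TCP in deck [[0.04   0.0016 0.0553]]
```

>>> move_arm(steps=[[30,2,0,-1,0],[30,4,-0.4,-1.8,0],[30,4,-0.4,-1.8,0],[30,2.5,0.8,-5.3,0],[30,1,2,-8.9,0],[30,-0.3,3.2,-12.4,0],[30,-0.3,3.2,-12.4,0],[30,-0.3,3.2,-12.4,0]], squeeze=12)

```text
t: 17.4
eef_pos: [0.5021, 0.2052, 0.1651]
eef_rot: [0.339, 0.941, -0.0, 0.0]
contact_force: [0.3, -0.2, -1.9]
opening: 0.467
gripper_force: 12.0
```

```bash
cat >> h.py <<'E'
C=Tm(.5107,.1972,2.4498)@D
def rep(tag):
    s,w,d=look(tag);t=bot.capture("top")[:,:,::-1];cv2.imwrite(f"pics/{tag}_t.png",t)
    print("TCP deck",ap(np.linalg.inv(C),s["eef_pos"])*1e3,"F deck",C[:3,:3].T@s["contact_force"])
    g=cv2.cvtColor(w,6)
    print("hole rows",[[i+235 for i,x in enumerate(np.diff(g[235:310,k].astype(int))) if abs(x)>25] for k in(226,230,414,418)],"back",[i+190 for i,x in enumerate(np.diff(g[190:235,215].astype(int))) if abs(x)>20])
E
python3 -c "
from h import *
rep('e1')"
```

```text
17.4 [0.5021 0.2052 0.1651] T [-0.0378 -0.0783 -0.0054] F [ 0.3118 -0.167  -1.9247] op 43.94203119076517
TCP deck [[36.2094 -0.699  43.1436]] F deck [-1.2097 -0.0703 -1.5367]
hole rows [[277, 278, 284, 285], [279, 285, 286], [241, 242, 276, 285, 286], [236, 276, 284, 285]] back [193, 194, 195, 210, 211]
```

>>> move_arm(steps=[[30,-0.4,0.3,-0.9,0],[30,-0.7,0.6,-1.8,0],[30,-1.1,0.9,-2.7,0],[30,-1.4,1.2,-3.5,0],[30,-1.4,1.2,-3.5,0]])

```text
t: 18.18
eef_pos: [0.5006, 0.2064, 0.1615]
eef_rot: [0.339, 0.941, -0.0, -0.0]
contact_force: [-0.3, -0.7, -1.7]
opening: 0.47
gripper_force: 12.0
```

>>> move_arm(steps=[[30,-0.4,0.3,-0.9,0],[30,-0.7,0.6,-1.8,0],[30,-0.7,0.6,-1.8,0]])

```text
t: 18.55
eef_pos: [0.4999, 0.207, 0.1597]
eef_rot: [0.339, 0.941, -0.0, -0.0]
contact_force: [0.4, 0.4, -1.2]
opening: 0.466
gripper_force: 12.0
```

>>> move_arm(steps=[[30,-0.4,0.3,-0.9,0],[30,-0.7,0.6,-1.8,0],[30,-0.7,0.6,-1.8,0]])

```text
t: 18.92
eef_pos: [0.4992, 0.2076, 0.1578]
eef_rot: [0.339, 0.941, -0.0, -0.0]
contact_force: [0.1, 0.0, -1.4]
opening: 0.465
gripper_force: 12.0
```

```bash
python3 -c "
from h import *
rep('e2')"
```

```text
18.925 [0.4992 0.2076 0.1578] T [-0.0696 -0.1481 -0.0101] F [ 0.1101  0.0384 -1.3614] op 43.69236409750409
TCP deck [[36.1519 -0.6585 34.9538]] F deck [-0.6924 -0.0998 -1.1737]
hole rows [[281, 282, 284, 285], [283, 284, 285, 286], [240, 241, 277, 285, 286], [236, 237, 277, 283, 284, 285]] back [210, 211]
```

>>> move_arm(steps=[[30,-0.4,0.3,-0.9,0],[30,-0.7,0.6,-1.8,0],[30,-0.7,0.6,-1.8,0]])

```text
t: 19.45
eef_pos: [0.4985, 0.2082, 0.156]
eef_rot: [0.339, 0.941, -0.0, -0.0]
contact_force: [1.0, -0.6, -2.4]
opening: 0.469
gripper_force: 12.0
```

>>> move_arm(steps=[[30,-0.4,0.3,-0.9,0],[30,-0.7,0.6,-1.8,0],[30,-0.7,0.6,-1.8,0]])

```text
t: 19.82
eef_pos: [0.4978, 0.2088, 0.1543]
eef_rot: [0.339, 0.941, -0.0, -0.0]
contact_force: [-1.4, 0.0, -0.4]
opening: 0.465
gripper_force: 12.0
```

>>> move_arm(steps=[[30,-0.4,0.3,-0.9,0],[30,-0.7,0.6,-1.8,0],[30,-0.7,0.6,-1.8,0]])

```text
t: 20.2
eef_pos: [0.4971, 0.2094, 0.1525]
eef_rot: [0.339, 0.941, -0.0, -0.0]
contact_force: [-0.1, -0.6, -1.5]
opening: 0.467
gripper_force: 12.0
```

```bash
python3 -c "
from h import *
rep('e3')"
```

```text
20.2 [0.4971 0.2094 0.1525] T [-0.0018 -0.0663 -0.0175] F [-0.0953 -0.6221 -1.5332] op 43.86890830980303
TCP deck [[36.0845 -0.7319 28.8925]] F deck [-1.0054  0.5399 -1.2018]
hole rows [[276, 282, 283], [276, 282, 283, 291], [241, 242, 276, 284, 292], [235, 276, 283, 284, 292]] back [191, 192, 195, 210, 211]
```

>>> move_arm(steps=[[30,-0.4,0.3,-0.9,0],[30,-0.7,0.6,-1.8,0],[30,-0.7,0.6,-1.8,0]])

```text
t: 20.72
eef_pos: [0.4964, 0.21, 0.1506]
eef_rot: [0.339, 0.941, -0.0, -0.0]
contact_force: [-0.2, -0.3, -0.9]
opening: 0.465
gripper_force: 12.0
```

>>> move_arm(steps=[[30,-0.4,0.3,-0.9,0],[30,-0.7,0.6,-1.8,0],[30,-0.7,0.6,-1.8,0]])

```text
t: 21.1
eef_pos: [0.4959, 0.2105, 0.1492]
eef_rot: [0.339, 0.941, -0.0, 0.0]
contact_force: [-0.6, -1.6, 5.2]
opening: 0.464
gripper_force: 12.0
```

```bash
python3 -c "
from h import *
rep('e4')"
```

```text
21.1 [0.4959 0.2105 0.1492] T [-0.614   0.1305 -0.0212] F [-0.6489 -1.599   5.2451] op 43.6046242771752
TCP deck [[35.9402 -0.7769 25.2918]] F deck [2.003  1.6453 4.8754]
hole rows [[276, 286, 287, 295], [275, 287, 295], [242, 277, 288, 289], [235, 236, 277, 288]] back [195, 196, 201, 202, 210, 211]
```

>>> move_arm(steps=[[30,0,0,0,0],[30,-0.2,0.1,-0.5,0],[30,-0.4,0.3,-1,0],[30,-0.5,0.4,-1.4,0],[30,-0.5,0.4,-1.4,0]], squeeze=6)

```text
t: 21.88
eef_pos: [0.4956, 0.2107, 0.148]
eef_rot: [0.339, 0.941, -0.0, 0.0]
contact_force: [-1.9, -3.9, 7.7]
opening: 0.469
gripper_force: 6.0
```

```bash
python3 -c "
from h import *
rep('e5')
L=np.array([[70,45,0],[70,45,6],[15,57,6],[15,-57,6],[15,57,14],[15,-57,14]])/1e3
s=bot.get_state();c=bot.get_calibration('wrist');T=np.eye(4);T[:3,:3]=R.from_quat(s['eef_rot']).as_matrix();T[:3,3]=s['eef_pos']
cc=dict(mtx=c['mtx'],pose=T@c['T_tool_cam'])
for z in(0,3,6):print(z,proj(cc,ap(C,L[:4]+[0,-.0007,z/1e3])).round(1).tolist())
print('pins',proj(cc,ap(C,L[4:]+[0,-.0007,0])).round(1))
"
```

```text
21.875 [0.4956 0.2107 0.148 ] T [-0.891   0.1847 -0.0242] F [-1.939  -3.9069  7.7442] op 44.058865517526606
TCP deck [[35.6967 -0.7905 24.0331]] F deck [2.7535 4.2457 7.3068]
hole rows [[277, 288], [277, 289, 292], [239, 240, 242, 243, 244, 278, 290, 291], [236, 237, 278, 289, 290]] back [196, 197, 203, 211, 212]
0 [[235.3, 209.7], [233.2, 216.8], [228.7, 287.4], [414.2, 287.3]]
3 [[234.2, 213.2], [232.0, 220.5], [227.7, 291.2], [415.2, 291.1]]
6 [[233.2, 216.8], [230.9, 224.3], [226.7, 295.0], [416.1, 295.0]]
pins [[226.1 297.7]
 [416.8 297.6]]
```

>>> move_arm(steps=[[45.5,0,0,0,0],[47,0,0,0,0],[47,0,0,0,0],[47,0,0,1.5,0],[47,0,0,3,0],[49,0,0,5,0],[50,0,0,8,0],[50,0,0,8,0]])

```text
t: 23.02
eef_pos: [0.4954, 0.211, 0.1558]
eef_rot: [0.339, 0.941, 0.0, 0.0]
contact_force: [-0.5, -0.5, -0.3]
opening: 0.532
gripper_force: 0.0
```

```bash
python3 -c "
from h import *
rep('f1')"
```

```text
23.025 [0.4954 0.211  0.1558] T [ 0.0087 -0.166  -0.0154] F [-0.5203 -0.5214 -0.2564] op 50.011323876680066
TCP deck [[39.6986 -0.9034 30.7889]] F deck [-0.0603  0.7334 -0.2583]
hole rows [[274, 275, 284, 285], [273, 283, 284, 305, 306], [242, 274, 285, 286, 294, 304, 305], [235, 236, 238, 239, 273, 274, 285, 286]] back [195, 196, 199, 200, 209, 210]
```

>>> move_arm(steps=[[52,0,0,8,0],[54,0,0,15,0],[60,0,0,30,0],[60,0,0,60,0],[60,0,0,110,0],[60,0,0,150,0],[60,-20,-60,170,0],[60,-40,-120,170,0],[60,-60,-180,170,0],[60,-80,-240,170,0],[60,-80,-300,170,0],[60,-80,-300,170,0]])

```text
t: 24.68
eef_pos: [0.4146, -0.0925, 0.3263]
eef_rot: [0.342, 0.94, -0.0, 0.0]
contact_force: [-0.4, 1.4, 0.2]
opening: 0.637
gripper_force: 0.0
```

```bash
cat > chk.py <<'E'
from h import *
t=bot.capture("top")[:,:,::-1];cv2.imwrite("pics/g_t.png",t);d=bot.capture("side")[:,:,::-1];cv2.imwrite("pics/g_s.png",d)
c=bot.get_calibration("top")
W,H=600,600   # rectify lid top plane (deck z=6): 4 px/mm? use 3.5 px per mm-> deck x,y -85..85
n=np.linspace(-.08,.08,641)
X,Y=np.meshgrid(n,n)
out=[]
P=np.stack([X.ravel(),Y.ravel(),np.full(X.size,.006)],1)
uv=proj(c,ap(C,P)).astype(np.float32);m=cv2.remap(t,uv[:,0].reshape(X.shape),uv[:,1].reshape(X.shape),1)
g=cv2.GaussianBlur(cv2.cvtColor(m,6),(5,5),0).astype(int)   # cols deck x, rows deck y, 0.25 mm
def edges(a,lab):
    dd=np.abs(a[6:]-a[:-6]);k=[i for i in range(1,len(dd)-1) if dd[i]>18 and dd[i]==dd[max(0,i-6):i+7].max()]
    print(lab,[(round(-80+(i+3)*.25,1),int(dd[i])) for i in k])
for x in(-60,-40,-20,40,60): edges(g[:,int((x+80)*4)],f"along y at x={x}")
for y in(-65,-50,0,30,50,65): edges(g[int((y+80)*4)],f"along x at y={y}")
for y in(-57.7,56.3): edges(g[int((y+80)*4)],f"hole line y={y}")
edges(g[:,int((15+80)*4)],"hole line x=15")
cv2.imwrite("pics/rect.png",m)
E
python3 chk.py
```

```text
along y at x=-60 [(68.5, 41), (71.0, 45), (71.2, 45), (76.0, 56)]
along y at x=-40 [(-44.2, 48), (-38.2, 54), (33.5, 72), (38.0, 47), (38.2, 47), (68.2, 39), (68.5, 39), (71.0, 40), (75.8, 55)]
along y at x=-20 [(-44.5, 51), (-38.2, 50), (-38.0, 50), (33.2, 50), (38.0, 47), (68.2, 39), (70.8, 41), (75.8, 46)]
along y at x=40 [(-44.5, 46), (-44.2, 46), (-38.8, 41), (-38.5, 41), (-28.8, 37), (-28.5, 37), (19.5, 50), (33.5, 54), (38.2, 52), (68.2, 39), (68.5, 39), (71.0, 44), (75.2, 55)]
along y at x=60 [(-44.8, 58), (-38.2, 54), (33.2, 54), (38.0, 51), (68.8, 48), (69.0, 48), (71.0, 65), (75.2, 60)]
along x at y=-65 [(14.5, 32), (70.5, 50), (70.8, 50), (74.0, 48), (74.2, 48), (76.8, 54), (77.0, 54)]
along x at y=-50 [(71.0, 47), (74.0, 65), (76.5, 57), (76.8, 57)]
along x at y=0 [(31.8, 28), (32.0, 28), (32.2, 28), (57.0, 38), (64.8, 41), (67.2, 35), (70.8, 42), (73.8, 42), (74.0, 42), (77.0, 40)]
along x at y=30 [(61.8, 22), (74.8, 48), (77.2, 38)]
along x at y=50 [(15.8, 49), (16.0, 49), (70.8, 44), (74.5, 63), (74.8, 63), (77.8, 67)]
along x at y=65 [(71.0, 45), (71.2, 45), (74.2, 45), (74.5, 45), (77.8, 47)]
hole line y=-57.7 [(20.8, 36), (21.0, 36), (70.5, 41), (74.8, 60), (77.0, 64), (77.2, 64)]
hole line y=56.3 [(15.8, 34), (21.2, 33), (71.2, 43), (74.2, 56), (77.8, 53), (78.0, 53)]
hole line x=15 [(-66.2, 19), (-64.0, 22), (-63.8, 22), (-59.0, 38), (-53.5, 37), (-53.2, 37), (-44.8, 48), (-44.5, 48), (-38.2, 56), (28.5, 21), (33.5, 55), (38.0, 47), (38.2, 47), (51.0, 22), (51.2, 22), (56.8, 47), (61.2, 38), (68.5, 36), (71.0, 34), (75.5, 48)]
```

```bash
sed -e 's/^t=.*/t=cv2.imread("pics\/g_s.png")/' -e 's/get_calibration("top")/get_calibration("side")/' chk.py > chk2.py; python3 chk2.py; python3 - <<'E'
from h import *
c=bot.get_calibration("side")
# caddy reference: before-picture side edges, and sensitivity
f=lambda P:proj(c,ap(C,np.array(P)/1e3)).round(1).tolist()
for z in(6,8,11): print(z,f([[-70,-70.7,z],[-70,69.3,z],[70,-70.7,z],[70,69.3,z]]))
E
```

```text
along y at x=-60 []
along y at x=-40 []
along y at x=-20 []
along y at x=40 []
along y at x=60 []
along x at y=-65 [(33.8, 22), (34.2, 22), (34.8, 22), (75.2, 25)]
along x at y=-50 [(-46.5, 21), (26.0, 25), (26.2, 25), (26.5, 25), (34.5, 30), (34.8, 30)]
along x at y=0 [(32.2, 24), (32.5, 24), (32.8, 24), (33.0, 24), (55.0, 29), (64.8, 28), (65.0, 28), (76.2, 29), (76.5, 29), (76.8, 29)]
along x at y=30 [(-46.5, 21), (-46.2, 21), (77.0, 33)]
along x at y=50 [(20.5, 24), (69.2, 22), (69.5, 22), (69.8, 22), (73.2, 23), (77.0, 33), (77.2, 33)]
along x at y=65 [(69.5, 22), (69.8, 22), (73.2, 19), (73.5, 19), (77.0, 31), (77.2, 31), (77.5, 31)]
hole line y=-57.7 [(35.2, 29), (64.2, 22), (64.5, 22)]
hole line y=56.3 [(20.2, 21), (20.5, 21), (70.2, 25), (70.5, 25), (77.8, 38)]
hole line x=15 []
6 [[272.6, 159.6], [273.9, 199.6], [208.2, 132.5], [201.1, 171.7]]
8 [[273.0, 158.8], [274.4, 198.8], [208.6, 131.7], [201.5, 170.8]]
11 [[273.7, 157.7], [275.1, 197.6], [209.1, 130.5], [202.1, 169.5]]
```

```bash
python3 -c "
from workcell import bot
print(bot.finish_job())"
```

```text
the job is handed in; nothing more can be done
None
```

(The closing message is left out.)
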